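Level the capsule shells and set the clamp screw of a hand capsule filler

TASK

On the hand capsule filler, first push the sprung press plate all the way down by its round black knob, so that the orange shells still standing proud go level, and let it spring back up. Then turn the clamp screw clockwise by its bar handle until it seats, and back it off a quarter turn so that the plate is held without pinching the shells oval. Finish there still gripping the handle between the fingers, so that a colleague can nip up the brass lock nut; leave the things around the filler where they are.

Things in the scene. Friction and masses are not known exactly. Their poses are not given: they have to be found in the camera images.
- filler: Hand capsule filler, fixed: white base board 200 x 340 mm (x by y), top 21 mm up, and body plate 150 x 280 mm, top 48 mm up, with 7 x 8 orange shells. Origin: centre of the underside; y along the long side to the end with the steel clamp bridge. Upright axes: press knob at x 0, y -50 mm; clamp screw at x 0, y 118 mm. Guide pillars (x +-64, y -136 and 36 mm) reach 86 mm up, the bridge 81 mm.
- press_plate (a joint): How far the clear press plate is pushed down, in m: 0 up at rest, 0.014 fully down on its stop. It slides straight down; springs press it up with about 3 N at rest and 9 N fully down (2 N more while it pushes shells in), and it comes back up by itself when let go.
- press_top (a point): Centre of the flat top (34 mm across) of the round black mushroom knob on the press plate; the knob is 42 mm across and 16 mm high on a 16 mm steel stem; its top is 100.5 mm above the table at rest and moves down with the plate.
- clamp_screw (a joint): Turn of the clamp screw in rad, growing clockwise as seen from above: 3.2 seated (a hard stop), smaller as it is backed off, 0 fully loose (a hard stop too). It turns with a steady friction of about 0.06 N m, stays where it is left, and its height does not noticeably change.
- screw_handle: Bar handle of the clamp screw: black plastic bar 46 mm long, 14 mm thick, 30 mm high, a white line on the +x half of its top. Origin: centre of the bar, on the screw's upright axis, 120 mm above the table; x along the bar, y across the 14 mm (grip it so), z up. At joint value 0 its x is the filler's x. Below it a steel neck 12 mm across, then the brass lock nut 27 mm across (81 to 88 mm up).
- shell0 (a joint): How far a proud orange shell, 11 mm across, at x -54, y -95 mm in the filler's frame, is pushed in, in m: 0 stands 6.5 mm above the body plate, 0.006 is level with its neighbours. Light friction keeps it where the press plate has pushed it.
- shell1 (a joint): How far a proud orange shell, 11 mm across, at x -18, y -5 mm in the filler's frame, is pushed in, in m: 0 stands 6.5 mm above the body plate, 0.006 is level with its neighbours. Light friction keeps it where the press plate has pushed it.
- shell2 (a joint): How far a proud orange shell, 11 mm across, at x 0, y -77 mm in the filler's frame, is pushed in, in m: 0 stands 6.5 mm above the body plate, 0.006 is level with its neighbours. Light friction keeps it where the press plate has pushed it.
- shell3 (a joint): How far a proud orange shell, 11 mm across, at x 36, y -23 mm in the filler's frame, is pushed in, in m: 0 stands 6.5 mm above the body plate, 0.006 is level with its neighbours. Light friction keeps it where the press plate has pushed it.
- shell4 (a joint): How far a proud orange shell, 11 mm across, at x 54, y -113 mm in the filler's frame, is pushed in, in m: 0 stands 6.5 mm above the body plate, 0.006 is level with its neighbours. Light friction keeps it where the press plate has pushed it.
- cap_plate: Bystander: flat pale plate 150 x 200 mm (x by y) full of orange caps, 20 mm high, with a steel wire handle 29 mm high at each short end; loose. Origin: centre of the underside.
- amber_jar: Bystander: amber glass jar with white lid, 72 mm across, 110 mm high, loose. Origin: centre of the underside.
- white_pot: Bystander: white plastic pot with lid, 60 mm across, 75 mm high, loose. Origin: centre of the underside.
- mortar: Bystander: white ceramic mortar bowl, 110 mm across, 65 mm high, loose. Origin: centre of the underside.
- spatula: Bystander: spatula 190 mm long lying flat on the table, loose. Origin on its underside, x along it towards the blade.
- spreader: Bystander: orange plastic powder spreader, an upright blade 110 x 6 mm and 45 mm high on a 22 mm wide foot, loose. Origin: centre of the underside.
- capsule_bin: Bystander: open blue bin 160 x 120 x 60 mm with empty capsules, loose. Origin: centre of the underside.

How it is judged:
By the outcome, as a careful person would: the job done as asked, in the order asked, and still so for the second after the job is handed in, while the arm keeps its last pose, push and grip.
It also fails if it takes over 58 s, if anything falls off the work surface, if the arm or the gripper's body presses on something with over 40 N, if the wrist force passes 120 N, or if a joint passes its speed limit or range.

ROBOT

A 6-joint arm with a two-finger parallel gripper is mounted at the origin on the work surface. World frame = base frame: x ahead of the robot, y to its left, z up, the work surface at z = 0. Lengths are in m, angles in degrees, forces in N, time in s.
With the tool pointing down it reaches from about 0.25 to 0.775 m from the base axis. Payload 4 kg.
Tool frame: the origin (TCP) lies between the finger pads; the fingertips stand 14 mm ahead of it and the grasp point (between the pads) lies 5 mm behind it (bot.finger_overhang is the distance from the TCP to the fingertips, in m); z points along the fingers, x is the direction in which the jaws open and shut, and the axes are right-handed (so a half turn about z gives the same grasp; the last joint's range is limited). The gripper opens to 94 mm and grips with 3 to 60 N. Pads are 16 mm wide; open, the fingers measure 119 mm over their backs; the gripper's body (75 mm by 177 mm) begins 78 mm behind the grasp point.
Start: joints at [-76.037, 4.996, 78.535, -0, 96.463, -5.907], TCP at [0.187, -0.517, 0.22] pointing down, gripper open.
Joint ranges: [-177.83, 177.83], [-43.37, 116.18], [15.69, 146.23], [-61.86, 241.86], [9.47, 152.12], [-147.06, 147.06]. Speed limits (degrees/s): [159.86, 159.86, 180, 180, 180, 180].

INTERFACE

Orientations are given as a 3x3 rotation matrix whose columns are the frame's x, y, z axes.
In Python, from workcell import bot gives the robot as it stands.
- The arm moves only by the shell command python3 -m jog 'ROWS'. ROWS is JSON, a list of rows, each a list of 3 entries, a list of its own where there are three numbers: the shift along the tool's x, y, z in mm, then the turn, a rotation vector about the tool's x, y, z in rad, then the closure, from 0 (fully open) to 1 (shut). In form: [[[tx, ty, tz], [rx, ry, rz], gripper], ...]. A call has 1 to 12 rows; each row is the pose to reach, as a shift and turn from the pose commanded when the call began, along the tool's axes at that moment; what a row does not reach only later rows make up. A row lasts 1/10 s, in which the tool goes at most 50 mm and 8.59 degrees, less where a joint would pass 70% of its speed; a pose out of reach is approached as far as the arm can. A call with a gripper value outside its range is refused whole. The fingers move at their own pace and stop on an object; the grip force is fixed at half the most. Time passes only in rows, so rows that repeat a pose let the fingers close. It gives the time, the measured TCP pose, the force and the opening at its end, in the units of the state.
- bot.get_state(): the state, without advancing time (a new reading comes with each control period).
- bot.grab_frame(name): name is "side" or "top" or "wrist"; returns the picture (480x640x3 uint8, blue, green, red); there is no depth.
- bot.camera_model(name): a dict with "camera_matrix" (3x3 intrinsics, pixels), "T" (4x4, takes a point from camera to world coordinates); the wrist camera has in their place "hand_eye" (4x4, takes a point from camera to tool coordinates, whose origin is the TCP and whose axes are the tool frame's). Camera axes: x right, y down, z forward; pixel columns grow to the right and rows downward; lengths in m; the calibration is good to about 2 mm. A picture is of the moment at which its call begins: read the wrist's pose just before it. camera_model takes no time and is no camera call.
- bot.job_done(): hands the job in, once; it reports no verdict.
The state is a dict: "time_s": time; "joint_positions": joint angles; "joint_velocities": joint speeds; "joint_efforts": joint torques, N m; "eef_pos": TCP position; "tcp_rot": TCP orientation; "ft_force": force on the tool from outside, world axes, zero at the start; "ft_torque": the same for the moment, N m; "gripper_width": opening from 0.0 (shut) to 1.0 (fully open).
Only numpy, scipy, OpenCV 4.12 (cv2) and the standard library are available. Lean on these libraries where they do the work, as an engineer would, in place of code of your own. Each camera call takes 0.05 s, during which the arm holds its last target. There are 200 camera calls.

## Working session

There is one attempt and no reset: what is moved stays moved. The work goes in short steps, Python scripts to look and compute and a shell command to move; the robot and the scene stay as the last step left them, time stands still between calls to the robot, and variables do not carry over. Pictures are saved under pics/ and viewed, about 8 in all and at most 12, crops included, and the job is handed in when it is done.

```bash
mkdir -p pics
python3 - <<'E'
from workcell import bot
import cv2, numpy as np
s=bot.get_state(); print(s['time_s'],s['eef_pos'],s['tcp_rot'],s['gripper_width'])
for n in("top","side"):
    cv2.imwrite(f'pics/{n}0.png',bot.grab_frame(n)); m=bot.camera_model(n); print(n,m['camera_matrix'],np.round(m['T'],4))
print(bot.camera_model('wrist'))
E
```

```text
0.0 [ 0.18679396 -0.51675816  0.21830734] [[ 3.39890812e-01 -9.40464741e-01 -5.53922949e-04]
 [-9.40462358e-01 -3.39891203e-01  2.12692517e-03]
 [-2.18857167e-03 -2.01978641e-04 -9.99997585e-01]] 0.9970263230834666
top [[517.48001711   0.         314.76105941]
 [  0.         517.48001711 240.29150044]
 [  0.           0.           1.        ]] [[-7.600e-03 -9.936e-01  1.126e-01  3.601e-01]
 [-1.000e+00  7.500e-03 -1.000e-03 -1.160e-02]
 [ 1.000e-04 -1.126e-01 -9.936e-01  1.888e+00]
 [ 0.000e+00  0.000e+00  0.000e+00  1.000e+00]]
side [[563.76832818   0.         317.92959613]
 [  0.         563.76832818 237.24522315]
 [  0.           0.           1.        ]] [[-0.9974 -0.0555  0.0466  0.4883]
 [-0.071   0.6189 -0.7822  1.2508]
 [ 0.0145 -0.7835 -0.6213  1.1076]
 [ 0.      0.      0.      1.    ]]
{'camera_matrix': array([[342.31867084,   0.        , 317.0145626 ],
       [  0.        , 342.31867084, 241.22453045],
       [  0.        ,   0.        ,   1.        ]]), 'hand_eye': array([[ 9.99999062e-01,  1.06687091e-03, -8.58593752e-04,
        -1.81246026e-04],
       [-7.77988033e-04,  9.58542810e-01,  2.84947496e-01,
        -8.39882399e-02],
       [ 1.12700106e-03, -2.84946561e-01,  9.58542741e-01,
        -1.64845663e-01],
       [ 0.00000000e+00,  0.00000000e+00,  0.00000000e+00,
         1.00000000e+00]])}
```

View pics/top0.png

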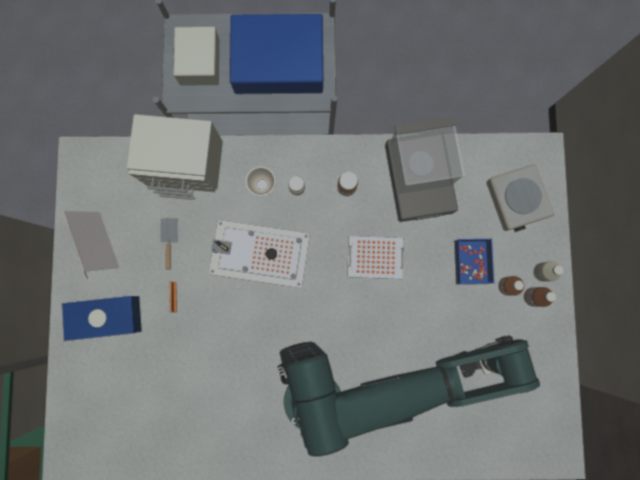

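View pics/side0.png

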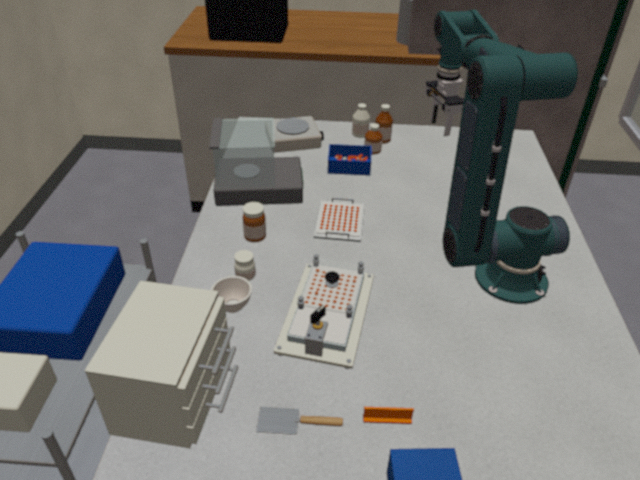

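The top view shows the knob at (271,254), the clamp handle near (222,247), and the base corners at (219,221), (309,233), (302,287) and (210,275). The wrist is at the far right. I'll convert these to world coordinates.

```bash
cat > h.py <<'E'
from workcell import bot
import cv2, numpy as np
def w2c(n,s=None):
    m=bot.camera_model(n)
    if n!='wrist': return m['camera_matrix'],m['T']
    s=s or bot.get_state(); T=np.eye(4); T[:3,:3]=s['tcp_rot']; T[:3,3]=s['eef_pos']
    return m['camera_matrix'],T@m['hand_eye']
def ray(K,T,uv,z):
    d=T[:3,:3]@np.linalg.inv(K)@[*uv,1]; o=T[:3,3]; return o+d*(z-o[2])/d[2]
def proj(K,T,p):
    q=K@(T[:3,:3].T@(np.asarray(p)-T[:3,3])); return q[:2]/q[2]
def deltas(p,R=None):  # tool-frame shift mm to world point p for the TCP
    s=bot.get_state(); return np.round(1000*np.array(s['tcp_rot']).T@(np.array(p)-s['eef_pos']),1)
E
python3 - <<'E'
from h import *
K,T=w2c('top')
c=[ray(K,T,u,.021) for u in [(219,221),(309,233),(302,287),(210,275)]]
print(np.round(c,3),np.mean(c,0))
k=ray(K,T,(271,254),.1005);h=ray(K,T,(222,247),.135);print(k,h,np.linalg.norm(k-h))
d=h-k;print(np.degrees(np.arctan2(d[1],d[0])))
k=np.array([k[0],k[1],.22]);print('shift',deltas(k))
E
```

```text
[[0.645 0.335 0.021]
 [0.599 0.007 0.021]
 [0.403 0.034 0.021]
 [0.449 0.365 0.021]] [0.52388958 0.18524316 0.021     ]
[0.51604564 0.13861108 0.1005    ] [0.53821484 0.30255193 0.135     ] 0.16899208981249705
82.29878896824813
shift [-5.045e+02 -5.324e+02 -5.000e-01]
```

```bash
cat >> h.py <<'E'
def go(p,yaw):  # rows entries: shift mm, rotvec so that tool points down with tool x at yaw deg
    s=bot.get_state(); R=np.array(s['tcp_rot']); y=np.radians(yaw); c,n=np.cos(y),np.sin(y)
    G=np.array([[c,n,0],[n,-c,0],[0,0,-1]])
    print('pos',np.round(s['eef_pos'],4),'yaw',round(np.degrees(np.arctan2(R[1,0],R[0,0])),1),'t',s['time_s'],'F',np.round(s['ft_force'],1),'w',round(s['gripper_width'],3),'j6',round(s['joint_positions'][5],1))
    print('shift',deltas(p),'rot',np.round(cv2.Rodrigues(R.T@G)[0].ravel(),3))
E
python3 -m jog '[[[-567,-564,-30],[0,0,-1.09],0],[[-567,-564,-30],[0,0,-1.09],0],[[-567,-564,-30],[0,0,-1.09],0],[[-567,-564,-30],[0,0,-1.09],0],[[-567,-564,-30],[0,0,-1.09],0],[[-567,-564,-30],[0,0,-1.09],0],[[-567,-564,-30],[0,0,-1.09],0],[[-567,-564,-30],[0,0,-1.09],0],[[-567,-564,-30],[0,0,-1.09],0],[[-567,-564,-30],[0,0,-1.09],0],[[-567,-564,-30],[0,0,-1.09],0],[[-567,-564,-30],[0,0,-1.09],0]]'
python3 -c "
from h import *
go([.525,.208,.25],-7.7)"
```

```text
time_s: 1.3
eef_pos: [0.4403, 0.0284, 0.2418]
tcp_rot: [[0.991, -0.133, 0.0], [-0.133, -0.991, -0.0], [0.0, 0.0, -1.0]]
ft_force: [0.1, 0.6, -0.0]
gripper_width: 1.0
pos [0.4403 0.0284 0.2418] yaw -7.7 t 1.3 F [ 0.1  0.6 -0. ] w 1.0 j6 4.0
shift [  60.  -189.3   -8.3] rot [ 0.    -0.     0.001]
```

```bash
python3 -m jog '[[[60,-185,-8],[0,0,0],0],[[60,-185,-8],[0,0,0],0],[[60,-185,-8],[0,0,0],0],[[60,-185,-8],[0,0,0],0],[[60,-185,-8],[0,0,0],0],[[60,-185,-8],[0,0,0],0],[[60,-185,-8],[0,0,0],0],[[60,-185,-8],[0,0,0],0]]'
python3 - <<'E'
from h import *
import pickle
s=bot.get_state();cv2.imwrite('pics/w1.png',bot.grab_frame('wrist'));pickle.dump(s,open('w1.pkl','wb'))
print(s['eef_pos'],s['joint_positions'])
E
```

```text
time_s: 2.1
eef_pos: [0.524, 0.2002, 0.2503]
tcp_rot: [[0.991, -0.135, 0.0], [-0.135, -0.991, -0.0], [0.0, 0.0, -1.0]]
ft_force: [0.4, -0.2, -0.4]
gripper_width: 0.997
[0.52398665 0.20021086 0.25031372] [ 1.51334035e+01  6.16965816e+00  7.37932404e+01 -2.21462692e-02
  1.00015467e+02  2.29084568e+01]
```

View pics/w1.png

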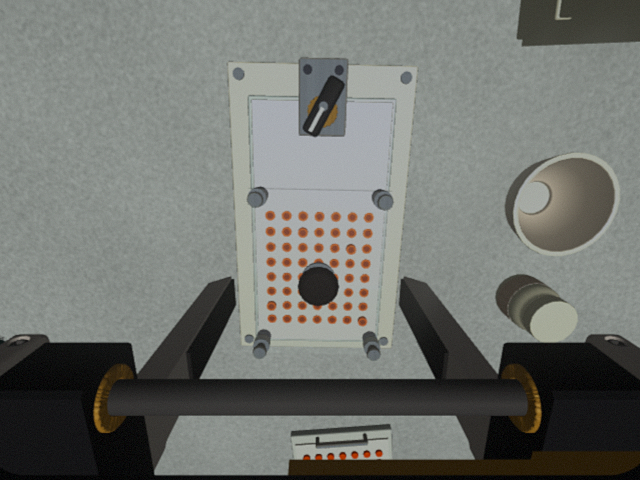

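The wrist view shows the knob at (318,285) and the handle top running from (337,78) to (311,133), centred near (324,106). The white line is on the lower-left half. I'll compute the positions and the start angle, using the bar's contour.

Run:
```python
from h import *
import pickle
s=pickle.load(open('w1.pkl','rb'));K,T=w2c('wrist',s)
im=cv2.imread('pics/w1.png')
def blob(x0,y0,x1,y1):
    g=cv2.cvtColor(im[y0:y1,x0:x1],cv2.COLOR_BGR2GRAY); m=(g<45).astype(np.uint8)
    n,l,st,c=cv2.connectedComponentsWithStats(m); i=1+np.argmax(st[1:,4]); return st[i]+[x0,y0,0,0,0],c[i]+[x0,y0]
print(blob(285,255,350,315))
k=ray(K,T,blob(285,255,350,315)[1],.094)
a=ray(K,T,(337,79),.135);b=ray(K,T,(311,133),.135);h=(a+b)/2
print('knob',k,'handle',h,'len',np.linalg.norm(a-b),'dist',np.linalg.norm((h-k)[:2]))
fy=(h-k);fy=np.degrees(np.arctan2(fy[1],fy[0]));ha=np.degrees(np.arctan2(*(b-a)[1::-1]))
print('filler x ang',fy-90,'handle x ang',ha,'q',np.radians((fy-90-ha)%360))
print('press shift',end=' ');go([k[0],k[1],.14],-7.7)
v=cv2.resize(im[50:150,270:380],None,fx=5,fy=5,interpolation=cv2.INTER_CUBIC);cv2.imwrite('pics/w1c.png',v)
```

```text
(array([ 299,  267,   39,   39, 1166]), array([317.85077187, 285.74957118]))
knob [0.51737648 0.14199526 0.094     ] handle [0.5440825  0.30664405 0.135     ] len 0.043263421283395824 dist 0.16680057914700183
filler x ang -9.213132434407598 handle x ang -124.75041444842702 q 2.0165059799498644
press shift pos [0.524  0.2002 0.2504] yaw -7.8 t 2.15 F [-0.1  0.2 -0.1] w 1.002 j6 22.9
shift [  1.2  58.6 110.5] rot [ 0.    -0.001 -0.001]
```

View pics/w1c.png

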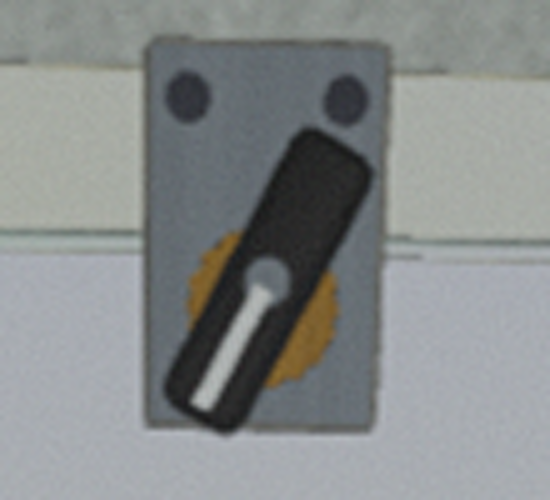

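```bash
python3 -m jog '[[[1,58.5,40],[0,0,0],1],[[1,58.5,40],[0,0,0],1],[[1,58.5,110],[0,0,0],1],[[1,58.5,110],[0,0,0],1],[[1,58.5,127],[0,0,0],1],[[1,58.5,130],[0,0,0],1],[[1,58.5,133],[0,0,0],1],[[1,58.5,133],[0,0,0],1],[[1,58.5,133],[0,0,0],1]]'
python3 - <<'E'
from h import *
go([.5174,.142,.099],-7.7)
E
```

```text
time_s: 3.05
eef_pos: [0.5183, 0.1434, 0.1185]
tcp_rot: [[0.991, -0.134, 0.003], [-0.134, -0.991, 0.0], [0.003, -0.001, -1.0]]
ft_force: [-0.3, 0.5, 0.3]
gripper_width: 0.268
pos [0.5183 0.1434 0.1185] yaw -7.7 t 3.05 F [-0.3  0.5  0.3] w 0.268 j6 17.1
shift [-0.7  1.6 19.5] rot [-0.001 -0.003  0.   ]
```

```bash
python3 -m jog '[[[-1,1.5,0],[0,0,0],1],[[-1,1.5,0],[0,0,0],1],[[-1,1.5,0],[0,0,0],1],[[-1,1.5,4],[0,0,0],1],[[-1,1.5,8],[0,0,0],1],[[-1,1.5,12],[0,0,0],1],[[-1,1.5,15],[0,0,0],1],[[-1,1.5,17],[0,0,0],1],[[-1,1.5,17],[0,0,0],1],[[-1,1.5,17],[0,0,0],1]]'
python3 - <<'E'
from h import *
go([.5174,.142,.099],-7.7)
cv2.imwrite('pics/s2.png',cv2.resize(bot.grab_frame('side')[200:380,240:420],None,fx=3,fy=3,interpolation=cv2.INTER_CUBIC))
E
```

```text
time_s: 4.05
eef_pos: [0.5169, 0.1422, 0.1018]
tcp_rot: [[0.991, -0.133, 0.002], [-0.133, -0.991, 0.0], [0.002, -0.001, -1.0]]
ft_force: [-1.9, -0.6, 8.0]
gripper_width: 0.003
pos [0.5169 0.1422 0.1018] yaw -7.7 t 4.05 F [-1.9 -0.6  8. ] w 0.003 j6 17.0
shift [0.5 0.2 2.8] rot [-0.001 -0.002  0.001]
```

View pics/s2.png

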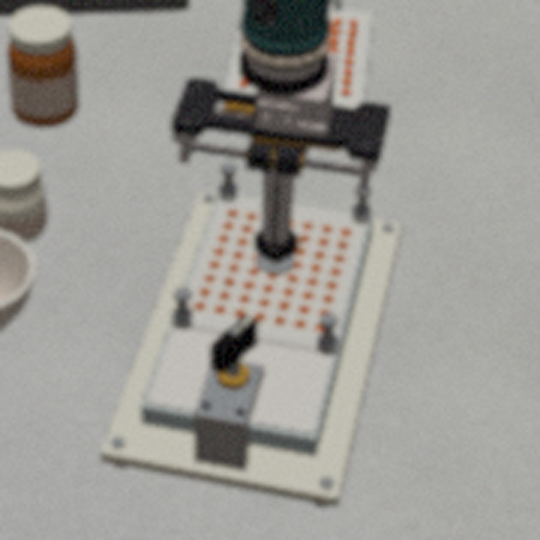

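The closed fingers sit on the knob with the plate nearly down, at about 8 N. I'll press on in small steps until the force jumps at the stop.

```bash
python3 -m jog '[[[0,0,2],[0,0,0],1],[[0,0,2],[0,0,0],1],[[0,0,2],[0,0,0],1]]'; python3 -m jog '[[[0,0,1.5],[0,0,0],1],[[0,0,1.5],[0,0,0],1],[[0,0,1.5],[0,0,0],1]]'
```

```text
time_s: 4.4
eef_pos: [0.517, 0.1423, 0.1007]
tcp_rot: [[0.991, -0.133, 0.003], [-0.133, -0.991, 0.0], [0.003, -0.001, -1.0]]
ft_force: [-3.0, -0.4, 12.1]
gripper_width: 0.006
time_s: 4.7
eef_pos: [0.517, 0.1423, 0.1006]
tcp_rot: [[0.991, -0.133, 0.003], [-0.133, -0.991, 0.0], [0.003, -0.001, -1.0]]
ft_force: [-5.7, -1.2, 17.4]
gripper_width: 0.002
```

The stop is reached: z stays at 0.1006 while the force climbs to 17 N, above the 11 N of the springs. I'll release straight up, open the fingers and head for the handle.

```bash
python3 -m jog '[[[0,0,-15],[0,0,0],1],[[0,0,-30],[0,0,0],1],[[0,0,-80],[0,0,0],0],[[0,0,-120],[0,0,0],0],[[0,0,-120],[0,0,0.49],0],[[0,0,-120],[0,0,0.49],0],[[0,0,-120],[0,0,0.49],0],[[0,0,-120],[0,0,0.49],0]]'
python3 - <<'E'
from h import *
go([.544,.3065,.21],-35.6)
E
```

```text
time_s: 5.5
eef_pos: [0.5159, 0.142, 0.2157]
tcp_rot: [[0.81, -0.587, -0.002], [-0.587, -0.81, -0.0], [-0.001, 0.001, -1.0]]
ft_force: [-0.4, -0.3, -0.4]
gripper_width: 0.481
pos [0.5159 0.142  0.2157] yaw -36.0 t 5.5 F [-0.4 -0.3 -0.4] w 0.481 j6 45.3
shift [ -73.8 -149.6    5.6] rot [ 0.001  0.001 -0.006]
```

```bash
python3 -c "
from h import *
cv2.imwrite('pics/w3.png',bot.grab_frame('wrist'))"
python3 -m jog '[[[-74,-149.5,5],[0,0,0],0],[[-74,-149.5,5],[0,0,0],0],[[-74,-149.5,5],[0,0,0],0],[[-74,-149.5,5],[0,0,0],0],[[-74,-149.5,5],[0,0,0],0],[[-74,-149.5,5],[0,0,0],0]]'
python3 - <<'E'
from h import *
import pickle
s=bot.get_state();pickle.dump(s,open('w4.pkl','wb'));f=bot.grab_frame('wrist')
go([.544,.3065,.116],-35.6)
cv2.imwrite('pics/w4.png',np.hstack([cv2.resize(cv2.imread('pics/w3.png'),(400,300)),f[60:360,140:540]]))
K,T=w2c('wrist',s);print(proj(K,T,[.544,.3065,.135]))
E
```

```text
time_s: 6.15
eef_pos: [0.5434, 0.3058, 0.2108]
tcp_rot: [[0.812, -0.584, -0.001], [-0.584, -0.812, -0.002], [0.0, 0.002, -1.0]]
ft_force: [-0.1, -0.8, 0.4]
gripper_width: 0.993
pos [0.5436 0.3053 0.2113] yaw -35.8 t 6.2 F [-0.2 -0.5  0.2] w 0.996 j6 59.9
shift [-0.4 -1.4 95.3] rot [ 0.001 -0.    -0.004]
[317.09347046 256.10821029]
```

View pics/w4.png

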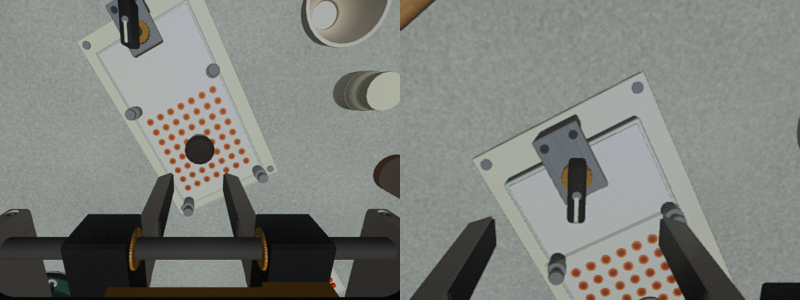

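The left half shows the knob sprung back up and the shells looking uniform. In the right half the bar is aligned with the tool's y axis at about (316,250) in the full frame, where (317,256) was predicted. I'll descend partway and refine.

```bash
python3 -m jog '[[[-0.5,-4,48],[0,0,0],0],[[-0.5,-4,48],[0,0,0],0],[[-0.5,-4,48],[0,0,0],0]]'
python3 - <<'E'
from h import *
import pickle
s=bot.get_state();pickle.dump(s,open('w5.pkl','wb'));f=bot.grab_frame('wrist')
go([.544,.3065,.116],-35.6)
cv2.imwrite('pics/w5.png',cv2.resize(f[200:340,240:400],None,fx=4,fy=4,interpolation=cv2.INTER_CUBIC))
K,T=w2c('wrist',s);print(proj(K,T,[.544,.3065,.135]))
E
```

```text
time_s: 6.5
eef_pos: [0.5448, 0.3083, 0.1626]
tcp_rot: [[0.811, -0.586, -0.003], [-0.586, -0.811, -0.002], [-0.001, 0.003, -1.0]]
ft_force: [0.7, 0.4, 0.8]
gripper_width: 1.003
pos [0.546  0.3091 0.1648] yaw -35.8 t 6.55 F [-0.1 -0.5  0.7] w 1.0 j6 60.2
shift [-0.1  3.3 48.8] rot [-0.001 -0.001 -0.004]
[317.49338588 286.3929649 ]
```

View pics/w5.png

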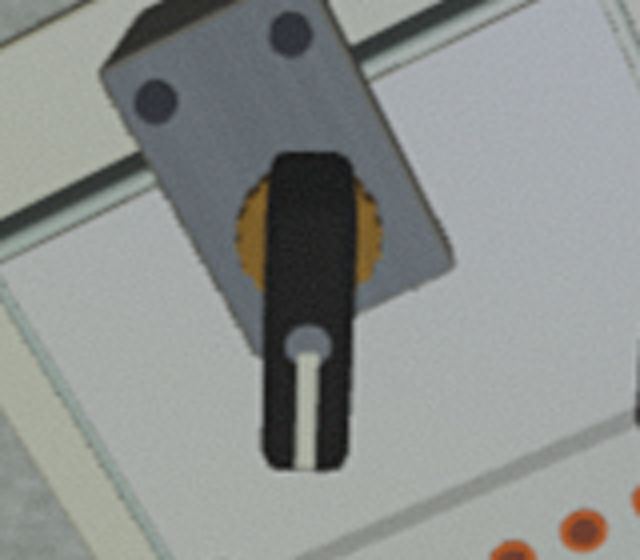

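The screw head is at (317,286.5) in the full frame, matching the prediction of (317.5,286.4). Descend and grip.

```bash
python3 -m jog '[[[0,3.3,25],[0,0,0],0],[[0,3.3,48],[0,0,0],0],[[0,3.3,48],[0,0,0],0],[[0,3.3,48],[0,0,0],0.5],[[0,3.3,48],[0,0,0],1],[[0,3.3,48],[0,0,0],1],[[0,3.3,48],[0,0,0],1],[[0,3.3,48],[0,0,0],1],[[0,3.3,48],[0,0,0],1],[[0,3.3,48],[0,0,0],1],[[0,3.3,48],[0,0,0],1],[[0,3.3,48],[0,0,0],1]]'
python3 - <<'E'
from h import *
go([.544,.3065,.116],-104);print(bot.get_state()['ft_torque'])
E
```

```text
time_s: 7.75
eef_pos: [0.5435, 0.3075, 0.1153]
tcp_rot: [[0.812, -0.584, -0.0], [-0.584, -0.812, -0.0], [-0.0, 0.0, -1.0]]
ft_force: [0.3, -0.5, -0.6]
gripper_width: 0.271
pos [0.5435 0.3075 0.1153] yaw -35.8 t 7.75 F [ 0.3 -0.5 -0.6] w 0.271 j6 60.1
shift [ 1.   0.5 -0.7] rot [ 0.    -0.     1.191]
[-0.02278755 -0.05357914 -0.00293012]
```

Still closing. I'll let it finish.

```bash
python3 -m jog '[[[0,0,0],[0,0,0],1],[[0,0,0],[0,0,0],1],[[0,0,0],[0,0,0],1],[[0,0,0],[0,0,0],1],[[0,0,0],[0,0,0],1]]'
python3 - <<'E'
from h import *
go([.544,.3065,.116],-104);print(bot.get_state()['ft_torque'])
E
```

```text
time_s: 8.25
eef_pos: [0.5438, 0.3073, 0.1154]
tcp_rot: [[0.811, -0.584, 0.0], [-0.584, -0.811, -0.0], [0.001, 0.0, -1.0]]
ft_force: [1.5, -0.5, -0.2]
gripper_width: 0.144
pos [0.5438 0.3073 0.1154] yaw -35.8 t 8.25 F [ 1.5 -0.5 -0.2] w 0.144 j6 60.0
shift [ 0.7  0.5 -0.6] rot [-0.    -0.     1.191]
[-0.17269629 -0.20196427  0.07516752]
```

Gripped at 13.5 mm. Turn clockwise.

```bash
python3 -m jog '[[[0,0.3,0],[0,0,0.14],1],[[0,0.3,0],[0,0,0.28],1],[[0,0.3,0],[0,0,0.42],1],[[0,0.3,0],[0,0,0.56],1],[[0,0.3,0],[0,0,0.70],1],[[0,0.3,0],[0,0,0.84],1],[[0,0.3,0],[0,0,0.98],1],[[0,0.3,0],[0,0,1.0],1],[[0,0.3,0],[0,0,1.0],1]]'
python3 - <<'E'
from h import *
go([.544,.3065,.116],-104);print(bot.get_state()['ft_torque'])
E
```

```text
time_s: 9.15
eef_pos: [0.5442, 0.3064, 0.1154]
tcp_rot: [[-0.052, -0.999, 0.001], [-0.999, 0.052, -0.001], [0.001, -0.001, -1.0]]
ft_force: [3.6, -4.1, -1.8]
gripper_width: 0.145
pos [0.5442 0.3064 0.1154] yaw -93.0 t 9.15 F [ 3.6 -4.1 -1.8] w 0.145 j6 117.2
shift [-0.1  0.2 -0.6] rot [-0.002 -0.001  0.193]
[-0.50608988 -0.61826678 -0.04500203]
```

Now small steps, watching the torque about z.

```bash
cat > t.py <<'E'
from h import *
s=bot.get_state();R=s['tcp_rot'];print('yaw',np.round(np.degrees(np.arctan2(R[1][0],R[0][0])),2),'Tz',np.round(s['ft_torque'],3),'F',np.round(s['ft_force'],1),s['time_s'],'w',round(s['gripper_width'],3))
E
python3 -m jog '[[[0,0,0],[0,0,0.1],1],[[0,0,0],[0,0,0.1],1],[[0,0,0],[0,0,0.1],1]]' >/dev/null;python3 t.py
python3 -m jog '[[[0,0,0],[0,0,0.06],1],[[0,0,0],[0,0,0.06],1],[[0,0,0],[0,0,0.06],1]]'>/dev/null;python3 t.py
python3 -m jog '[[[0,0,0],[0,0,0.04],1],[[0,0,0],[0,0,0.04],1],[[0,0,0],[0,0,0.04],1]]'>/dev/null;python3 t.py
```

```text
yaw -98.69 Tz [-0.539 -0.565 -0.066] F [ 5.3 -3.9 -0.9] 9.45 w 0.143
yaw -102.11 Tz [-0.58  -0.648  0.124] F [ 4.  -4.1 -0. ] 9.75 w 0.147
yaw -104.31 Tz [-0.629 -0.517  0.532] F [ 2.8 -4.1 -1.2] 10.05 w 0.151
```

```bash
python3 -m jog '[[[0,0,0],[0,0,0.04],1],[[0,0,0],[0,0,0.04],1],[[0,0,0],[0,0,0.04],1],[[0,0,0],[0,0,0.04],1]]'>/dev/null;python3 t.py
python3 - <<'E'
from h import *
cv2.imwrite('pics/w6.png',cv2.resize(bot.grab_frame('wrist')[180:380,190:450],None,fx=3,fy=3,interpolation=cv2.INTER_CUBIC))
E
```

```text
yaw -106.57 Tz [-0.678 -0.468  0.723] F [ 3.6 -4.2 -1.1] 10.45 w 0.151
```

View pics/w6.png

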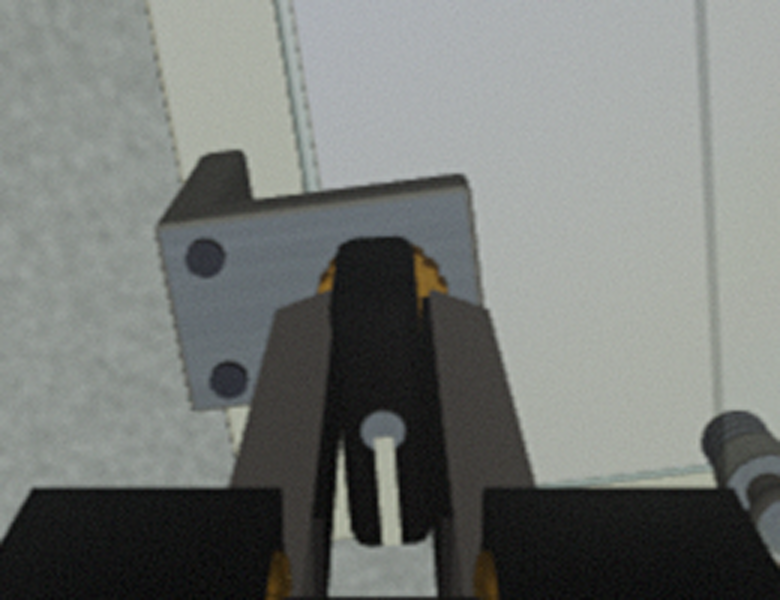

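The white line runs from (383,432) to (392,543). It's tilted about 5° from the tool, where it was -1.5° before, so the bar has stopped while the tool went on. It is seated at a tool yaw of about -101.7°. Back off 90° to a yaw of about -11.7°.

```bash
python3 -m jog '[[[0,0,0],[0,0,-0.14],1],[[0,0,0],[0,0,-0.28],1],[[0,0,0],[0,0,-0.42],1],[[0,0,0],[0,0,-0.56],1],[[0,0,0],[0,0,-0.7],1],[[0,0,0],[0,0,-0.84],1],[[0,0,0],[0,0,-0.98],1],[[0,0,0],[0,0,-1.12],1],[[0,0,0],[0,0,-1.26],1],[[0,0,0],[0,0,-1.4],1],[[0,0,0],[0,0,-1.54],1],[[0,0,0],[0,0,-1.65],1]]'>/dev/null
python3 -m jog '[[[0,0,0],[0,0,0],1],[[0,0,0],[0,0,0],1],[[0,0,0],[0,0,0],1]]'>/dev/null;python3 t.py
python3 - <<'E'
from h import *
cv2.imwrite('pics/w7.png',cv2.resize(bot.grab_frame('wrist')[100:400,140:500],(720,600),interpolation=cv2.INTER_CUBIC))
go([.544,.3065,.116],-11.7)
E
```

```text
yaw -12.31 Tz [-0.498 -0.337  0.06 ] F [ 1.3 -1.9 -1. ] 12.0 w 0.145
pos [0.5433 0.3072 0.1154] yaw -12.3 t 12.05 F [ 0.5 -2.9 -0.3] w 0.143 j6 36.6
shift [ 0.9  0.5 -0.6] rot [ 0.    0.   -0.01]
```

View pics/w7.png

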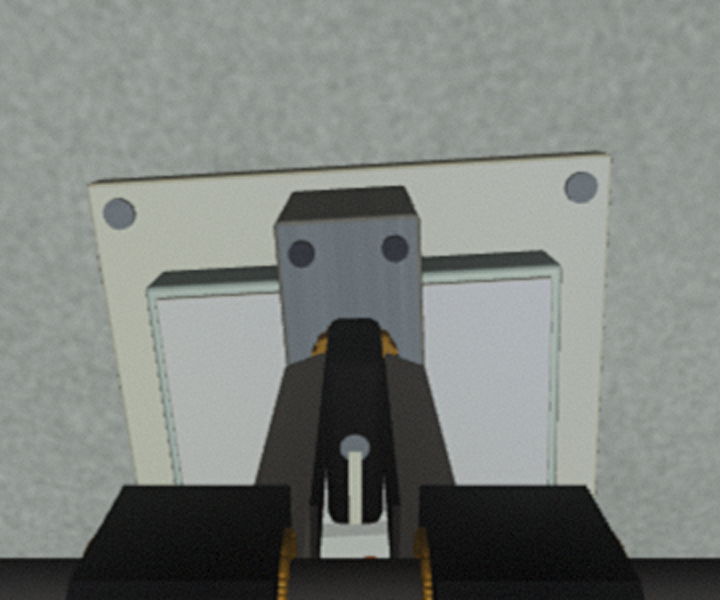

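The bar is square in the fingers again, with the white line vertical at x = 355. The base bolts are at (120,213) and (581,187). I'll use them to cross-check the angle.

Run:
```python
from h import *
K,T=w2c('wrist')
def W(u,z): return ray(K,T,(u[0]/2+140,u[1]/2+100),z)
def A(a,b,z): d=W(b,z)-W(a,z); return np.degrees(np.arctan2(d[1],d[0])),np.linalg.norm(d)
print('bolts',A((120,213),(581,187),.022),'edge',A((90,184),(609,153),.021),'br',A((301,254),(395,249),.082))
for f in (A((120,213),(581,187),.022)[0],A((90,184),(609,153),.021)[0]): print('q',np.radians(f-(-12.3-90)))
```

```text
bolts (np.float64(-8.989075850921862), np.float64(0.17539512145069366)) edge (np.float64(-8.845816300637233), np.float64(0.19568886591612933)) br (np.float64(-9.100442776479008), np.float64(0.02805496350118942))
q 1.6285828544801015
q 1.6310832053174946
```

The cross-check gives q ≈ 1.629 rad against a target of 3.2 − π/2 = 1.629. One last look at the plate and surroundings.

Run:
```python
from h import *
cv2.imwrite('pics/s8.png',cv2.resize(bot.grab_frame('side')[190:450,180:440],(600,600),interpolation=cv2.INTER_CUBIC))
```

```text
(no output)
```

View pics/s8.png

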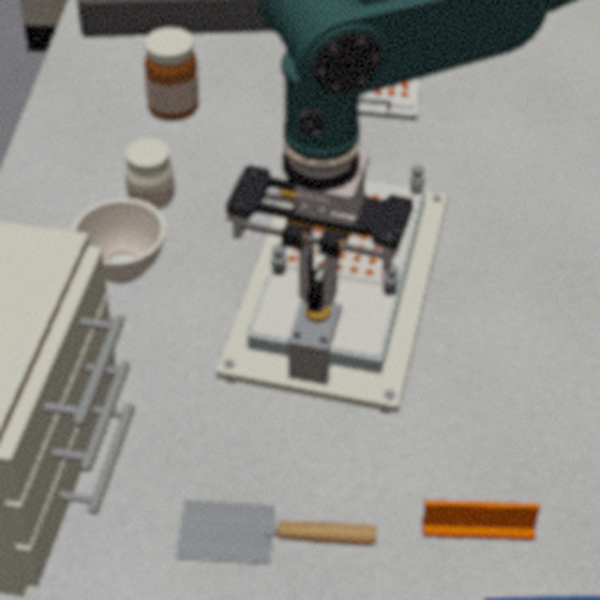

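The gripper at (318,290) still holds the handle, the lock nut below it is clear, and the items around the filler look undisturbed. Handing in.

```bash
python3 -c "
from workcell import bot
bot.job_done()"; python3 t.py
```

```text
the job is handed in; nothing more can be done
the job is handed in; nothing more can be done
```

The job is done and handed in at about 12 s of the 58 s allowed, with the fingers still gripping the clamp handle.

- **Press plate:** I pushed the knob down with closed fingers until it stopped. Its height held at the expected fully-down level while the force rose to 17 N, well above the 11 N the springs give. I then lifted straight off, and a wrist picture showed the knob back up and the shells looking even. I did not measure each shell, so their being level rests on the plate having reached its stop.
- **Clamp screw:** I gripped the bar across its 14 mm and turned it clockwise from about 2.0 rad until it seated. The torque rose to about 0.7 N m and the fingers twisted about 5° further than the bar. I then backed it off 90°.
- **Final angle:** The bar sits square in the fingers, and its angle measured against the base bolts and base edge gives 1.629–1.631 rad, against the intended 1.629.
- **Surroundings:** The last side view showed the lock nut clear below the fingers and the visible items undisturbed. It was a crop, so the blue bin was out of view and the arm hid most of the cap plate; the arm never worked near either.

None of the checks failed or disagreed. I viewed 10 pictures.

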